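# Turn the primed cover plate over on the spray board with the trowel

## Task

Draw the trowel out from under the riser shelf, put it down on the bench, and take it again by its wooden handle. Slide the blade under the cover plate, lift the plate clear of the slats on the blade and, with a quick turn of the wrist, flip it over so that it lies flat on the slats of the same spray board with its bare side up; the primer marks, so neither fingers nor arm may touch the plate. Lay the trowel back on the bench, blade flat and clear of the board, and do not disturb the cans, the screwdriver or the tape.

Things in the scene. Friction and masses are not known exactly. Their poses are not given: they have to be found in the camera images.
- trowel: Margin trowel, 150 g. Origin: centre of the underside of its flat steel blade, 120 (x) x 34 (y) x 2.5 mm; x to the blade's tip, z out of its upper face. A goose neck climbs from the blade at x = -40 to z = 45, so only x = -35 to +60 can carry a plate. Stands by itself, blade flat on the bench, handle in the air. Starts with its handle under the riser shelf, neck and blade out in front.
- trowel_handle (a point): Middle of the trowel's octagonal wooden handle, on its axis: 95 mm long, 24 mm across flats, two flats upright. Trowel frame x = -157.5, z = 45 mm (handle from x = -110 to -205); axes as the trowel.
- trowel_neck (a point): Middle of the level part of the trowel's neck, on its axis: a round steel bar 10 mm thick, 30 mm long, from x = -65 to -95, at z = 45 mm in the trowel frame; this point at x = -80. Behind it an 18 mm ferrule reaches to the handle.
- trowel_end (a point): Butt end of the trowel's handle, on its axis (trowel frame x = -205, z = 45 mm).
- plate: Aluminium cover plate, 110 (x) x 80 (y) x 4 mm, 60 to 130 g, a small hole in each corner. Origin: centre of its bare face; z points out through the opposite face, sprayed with matt grey-green primer. It starts primed face up, its long side across the slats, its middle over the channel at board x = 54 mm (from x = 27 slat to x = 81 slat), within 6 mm.
- board: Spray board, fixed: plywood 300 (x) x 140 (y) x 12 mm on the bench; origin at the centre of its underside; x across the slats to the robot's right, y along them away from the robot. Six wooden slats run its full length along y, 8 wide, 18 high (tops at z = 30, channel floors at z = 12), centred at x = -135, -81, -27, 27, 81, 135 mm: the channels between are 46 mm wide and open at both y ends.
- riser: Low riser shelf of dark sheet steel, fixed; origin at the centre of its footprint on the bench; 160 deep (x) x 360 wide (y). Its open front looks along its own -x (front edge at x = -80). Shelf underside at z = 68, top at z = 72 mm, side walls at y = +/-178. Two spray cans stand on its back half.
- can_white: White spray can, 64 mm diameter, 186 high, on the riser; origin at the centre of its base. Bystander.
- can_dark: Dark spray can, 64 mm diameter, 186 high, on the riser; origin at the centre of its base. Bystander.
- screwdriver: Screwdriver 170 mm long lying on the bench beyond the work; bystander.
- tape: Roll of masking tape, 100 mm diameter, 25 high, flat on the bench; origin at the centre of its underside. Bystander.
Not all that is in view belongs to the job. Several things have the shape of the plate; the one meant has the colours described above.

How it is judged:
By the outcome, as a careful person would: the job done as asked, in the order asked, and still so for the second after the job is handed in, with the robot touching nothing.
It also fails if it takes over 72 s, if anything falls off the work surface, if the arm or the gripper's body presses on something with over 40 N, if the wrist force passes 120 N, or if a joint passes its speed limit or range.

## Robot

A 7-joint arm with a two-finger parallel gripper is mounted at the origin on the work surface. World frame = base frame: x ahead of the robot, y to its left, z up, the work surface at z = 0. Lengths are in m, angles in degrees, forces in N, time in s.
With the tool pointing down it reaches from about 0.35 to 0.9 m from the base axis. Payload 7.2 kg.
Tool frame: the origin (TCP) lies at the very end of the fingers, on their centre line; the grasp point (between the pads) lies 19 mm behind it; z points along the fingers, y is the direction in which the jaws open and shut (so a half turn about z gives the same grasp; the last joint's range is limited). The gripper opens to 88 mm and grips with 3 to 60 N. Pads are 20 mm wide; open, the fingers measure 115 mm over their backs; the gripper's body (75 mm by 178 mm) begins 61 mm behind the grasp point.
Start: joints at [63.931, 23.554, -0.728, 91.456, 0.321, 64.991, -4.71], TCP at [0.236, -0.579, 0.223] pointing down, gripper open.
Joint ranges: [-169.25, 169.25], [-16.82, 113.86], [-84.01, 82.57], [7.8, 145.47], [-59.2, 239.2], [7.22, 106.19], [-163.78, 163.78]. Speed limits (degrees/s): [136.94, 136.94, 172.46, 172.46, 180, 180, 180].

## Interface

Orientations are given as [roll, pitch, yaw] about the fixed x, y, z axes, in that order (R = Rz(yaw) Ry(pitch) Rx(roll)).
In Python, from station import robot, kinematics, optics, ticket gives the robot as it stands. Calls block until the motion is done:
- robot.reach(position, orientation): joint-space move of the TCP to a pose.
- robot.move_linear(position, feed=0.15, rotation=None, force_limit=None): straight line of the TCP; rotation=None keeps the orientation; feed is the mean speed in m/s. With force_limit (N) it stops when the force on the tool has changed by that much, and returns True; else False.
- robot.set_joints(angles): joint-space move.
- robot.let_go() and robot.grab(newtons=None): open the fingers fully, or close them until they stop; newtons is the grip in N (None keeps the last).
- robot.sleep(seconds).
- kinematics.ik(position, orientation): joint angles nearest the present ones, or None.
- optics.capture(name): name is "side" or "top" or "wrist"; returns the picture (400x640x3 uint8, red, green, blue); there is no depth.
- optics.get_calibration(name): a dict with "vfov" (degrees; the focal length in pixels is half the picture's height over the tangent of half this angle, whatever the lens; pixels are square), "cx", "cy" (the principal point, pixels), "R" (3x3) and "t" (3): a world point X has camera coordinates R X + t. Camera axes: x right, y down, z forward; pixel columns grow to the right and rows downward; lengths in m; the calibration is good to about 2 mm. A picture is of the moment at which its call begins: read the wrist's pose just before it. get_calibration takes no time and is no camera call; for the wrist camera it gives the pose at the moment of the call.
A pose or a line that the arm cannot do raises robot.Unreachable and nothing moves.
- ticket.job_done(): hands the job in, once; it reports no verdict.
Readings, each from a call of its own:
- robot.current_t(): time.
- robot.current_joint_pos(): joint angles.
- robot.current_joint_vel(): joint speeds.
- robot.current_joint_efforts(): joint torques, N m.
- robot.current_position(): TCP position.
- robot.current_ee_rot(): TCP orientation.
- robot.current_ft_force(): force on the tool from outside, world axes, zero at the start.
- robot.current_wrist_torque(): the same for the moment, N m.
- robot.current_finger_gap(): finger opening in m.
Only numpy, scipy, OpenCV 4.12 (cv2) and the standard library are available. Lean on these libraries where they do the work, as an engineer would, in place of code of your own. Each camera call takes 0.05 s, during which the arm holds its last target.

## Working session

There is one attempt and no reset: what is moved stays moved. The work goes in short steps, each a Python script; the robot and the scene stay as the last script left them, time stands still between calls to the robot, and variables do not carry over. Pictures are saved under pics/ and viewed, and the job is handed in when it is done.

```bash
ls; mkdir -p pics; python3 - <<'E'
from station import robot, kinematics, optics, ticket
import cv2
print(robot.current_t())
for n in ("side","top","wrist"):
    im=optics.capture(n); cv2.imwrite(f"pics/{n}0.png",im[:,:,::-1])
    c=optics.get_calibration(n); print(n,c)
E
```

```text
pics
0.0
side {'vfov': 42.178582922936144, 'cx': 320.31732239236794, 'cy': 203.97792085256722, 'R': array([[-0.70441544, -0.7096299 ,  0.0149766 ],
       [-0.45623806,  0.43652018, -0.7754334 ],
       [ 0.54373314, -0.55306016, -0.63125172]]), 't': array([0.3678161 , 0.30027479, 1.16683912])}
top {'vfov': 44.427321153616454, 'cx': 318.735821411989, 'cy': 194.66993842469452, 'R': array([[-0.02108286, -0.99975391, -0.00690188],
       [-0.99789265,  0.02146633, -0.06123281],
       [ 0.0613659 ,  0.00559637, -0.99809965]]), 't': array([0.04117159, 0.51464483, 1.3449729 ])}
wrist {'vfov': 68.87054835533682, 'cx': 318.1663776823136, 'cy': 205.80963312003155, 'R': array([[ 0.37713883, -0.92615446, -0.00205589],
       [-0.88681209, -0.3617566 ,  0.28756997],
       [-0.26707794, -0.10663061, -0.95775743]]), 't': array([-0.62331681, -0.03454362,  0.39122057])}
```

View pics/side0.png

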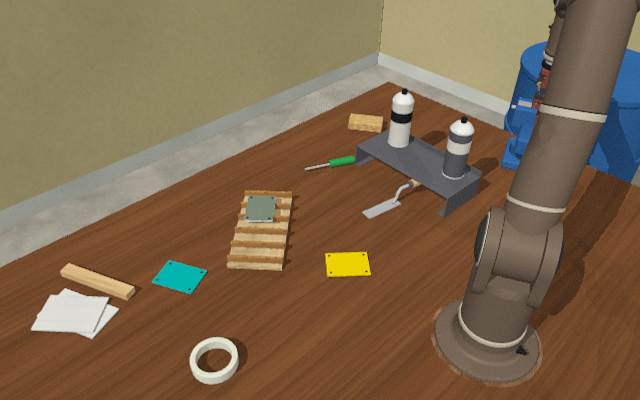

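View pics/top0.png

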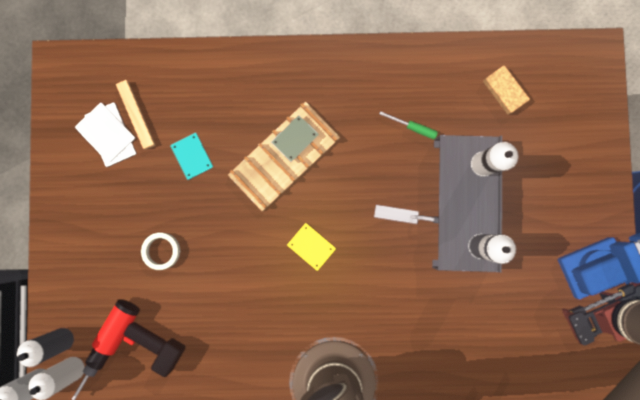

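View pics/wrist0.png

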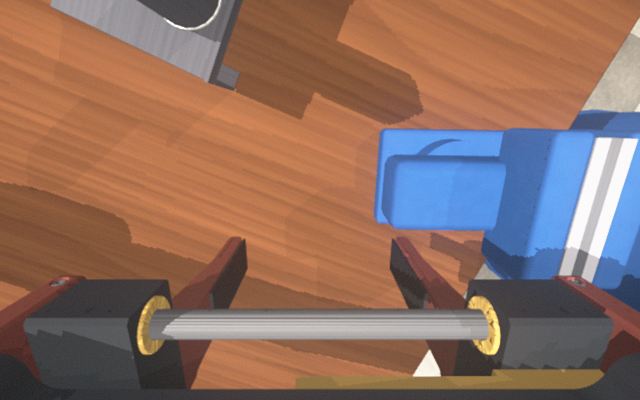

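The side view shows the grey-green plate on the board at about (260,207). The trowel is at about (385,207), with its handle under the dark shelf. The top view shows the plate at about (295,138), the blade at (376–418, 206–223) and the shelf edge at column 440. I'll enlarge both to measure.

```bash
cat > h.py <<'E'
from station import robot, kinematics, optics, ticket
import numpy as np, cv2
from scipy.spatial.transform import Rotation as Ro
def cal(n):
    c=optics.get_calibration(n); return c
def px2w(c,u,v,z):
    f=200/np.tan(np.radians(c['vfov']/2))
    d=np.array([(u-c['cx'])/f,(v-c['cy'])/f,1.]); R=np.array(c['R']);t=np.array(c['t'])
    o=-R.T@t; d=R.T@d
    return o+d*(z-o[2])/d[2]
def w2px(c,X):
    f=200/np.tan(np.radians(c['vfov']/2))
    p=np.array(c['R'])@np.array(X)+c['t']; return f*p[0]/p[2]+c['cx'],f*p[1]/p[2]+c['cy']
def snap(n,fn,crop=None,s=1):
    im=optics.capture(n)[:,:,::-1].copy()
    if crop: im=im[crop[1]:crop[3],crop[0]:crop[2]]
    im=cv2.resize(im,None,fx=s,fy=s,interpolation=cv2.INTER_CUBIC); cv2.imwrite('pics/'+fn,im)
E
python3 - <<'E'
from h import *
a=cv2.imread('pics/top0.png')
cv2.imwrite('pics/topA.png',cv2.resize(a[90:220,215:355],None,fx=4,fy=4,interpolation=cv2.INTER_CUBIC))
cv2.imwrite('pics/topB.png',cv2.resize(a[120:280,365:525],None,fx=4,fy=3.7,interpolation=cv2.INTER_CUBIC))
hsv=cv2.cvtColor(a,cv2.COLOR_BGR2HSV)
print(a[138,295],hsv[138,295],a[214,390],hsv[214,390])
E
```

```text
[141 165 158] [ 39  37 165] [227 228 234] [  4   8 234]
```

View pics/topA.png

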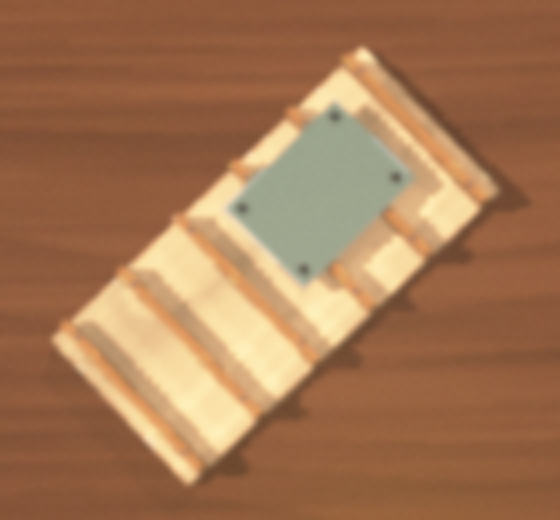

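View pics/topB.png

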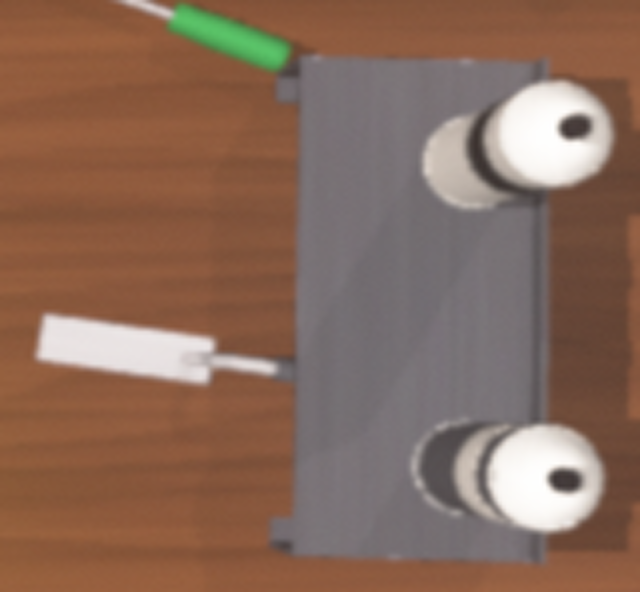

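The crops show the board with six slats and the grey-green plate lying across the two slats before the far-right one. The trowel's neck sticks out of the shelf front, with the ferrule right at the edge. Next I'll measure them.

```bash
cat > meas.py <<'E'
from h import *
def biggest(m,win):
    k=np.zeros_like(m); x0,y0,x1,y1=win; k[y0:y1,x0:x1]=m[y0:y1,x0:x1]
    cs,_=cv2.findContours(k,cv2.RETR_EXTERNAL,cv2.CHAIN_APPROX_NONE)
    return max(cs,key=cv2.contourArea)
def rect(c,cnt,z):
    # cast contour onto plane, then min-area rect in mm
    W=np.array([px2w(c,p[0][0],p[0][1],z)[:2] for p in cnt])*1000
    (cx,cy),(w,h),a=cv2.minAreaRect(W.astype(np.float32))
    if w<h: w,h,a=h,w,a+90
    return (cx,cy),(w,h),a
if __name__=='__main__':
    c=cal('top'); a=cv2.imread('pics/top0.png'); S=4
    A=cv2.resize(a,None,fx=S,fy=S,interpolation=cv2.INTER_CUBIC)
    hsv=cv2.cvtColor(A,cv2.COLOR_BGR2HSV).astype(int); H,Sa,V=hsv[...,0],hsv[...,1],hsv[...,2]
    def R(m,win,z,name,op=3):
        m=cv2.morphologyEx(m.astype(np.uint8)*255,cv2.MORPH_OPEN,np.ones((op,op)))
        cn=biggest(m,[q*S for q in win]).astype(float)
        cn=(cn+.5)/S-.5
        r=rect(c,cn,z); print(name,np.round(r[0],1),np.round(r[1],1),round(r[2],2)); return r
    R((H>25)&(H<90)&(Sa>15)&(Sa<90)&(V>90),(255,100,335,170),.034,'plate')
    R((Sa<40)&(V>170),(365,195,430,235),.0025,'blade',31)
    R((Sa<40)&(V>170),(365,195,445,235),.0025,'blade+neck',5)
    R((V>195)&(H>8)&(H<30)|((H>25)&(Sa<120)&(V>90)),(220,90,350,220),.012,'boardlight',5)
    for nm,u,v,z in [('frontL',365+298/4,120+55/3.7,.072),('frontR',365+293/4,120+555/3.7,.072),('backL',365+547/4,120+60/3.7,.072),('neckend',365+275/4,120+370/3.7,.045),('ferr',365+297/4,120+371/3.7,.045),
      ('b1',215+362/4,90+46/4,.03),('b2',215+498/4,90+190/4,.03),('b3',215+52/4,90+340/4,.012),('b4',215+190/4,90+486/4,.012)]:
        print(nm,np.round(px2w(c,u,v,z)*1000,1))
E
python3 meas.py
```

```text
plate [673.4  93.9] [106.9  77.1] 134.03
blade [ 457.5 -185. ] [121.2  35.1] 79.84
blade+neck [ 453.6 -206.5] [164.9  35.1] 79.84
boardlight [628.1 127.5] [302.3 144.4] 132.37
frontL [ 665.5 -297.    72. ]
frontR [ 306.4 -280.7   72. ]
backL [ 658.1 -463.2   72. ]
neckend [ 438.3 -279.7   45. ]
ferr [ 437.2 -294.5   45. ]
b1 [775.   61.5  30. ]
b2 [671.9 -30.7  30. ]
b3 [576.2 282.8  12. ]
b4 [472.1 187.7  12. ]
```

```bash
python3 - <<'E'
from h import *
a=cv2.imread('pics/top0.png')
cv2.imwrite('pics/topC.png',cv2.resize(a[120:220,220:310],None,fx=8,fy=6,interpolation=cv2.INTER_CUBIC)[:600,:720])
s=cv2.imread('pics/side0.png')
cv2.imwrite('pics/sideA.png',cv2.resize(s[180:280,220:305],None,fx=8,fy=6,interpolation=cv2.INTER_CUBIC))
# profile along board x in board coords at z=.03 on the line near y=-55 and y=+55
c=cal('top'); hsv=cv2.cvtColor(a,cv2.COLOR_BGR2HSV)
o=np.array([628,127.5]);th=np.radians(-47.6)
ex=np.array([np.cos(th),np.sin(th)]);ey=np.array([-ex[1],ex[0]])
B=a.astype(np.float32)
for y in (-60,-45,45,60):
  xs=np.arange(-160,161,1.)
  P=np.array([w2px(c,np.r_[(o+x*ex+y*ey)/1000,.03]) for x in xs]).astype(np.float32)
  val=cv2.remap(B,P[:,0].reshape(1,-1),P[:,1].reshape(1,-1),cv2.INTER_LINEAR)[0]
  sat=val[:,2]-val[:,0]
  v=val[:,0]/val[:,2]  # B/R ratio: low => orange
  # local minima of ratio
  from scipy.signal import find_peaks
  from scipy.ndimage import gaussian_filter1d
  g=gaussian_filter1d(v,2); pk,_=find_peaks(-g,prominence=.03)
  print(y,[(xs[p],round(float(g[p]),2)) for p in pk])
E
```

```text
-60 [(np.float64(-134.0), 0.47), (np.float64(-80.0), 0.49), (np.float64(-26.0), 0.47), (np.float64(28.0), 0.48), (np.float64(81.0), 0.47), (np.float64(134.0), 0.46)]
-45 [(np.float64(-134.0), 0.45), (np.float64(-80.0), 0.47), (np.float64(-26.0), 0.47), (np.float64(27.0), 0.46), (np.float64(80.0), 0.45), (np.float64(134.0), 0.46)]
45 [(np.float64(-134.0), 0.46), (np.float64(-80.0), 0.46), (np.float64(-26.0), 0.47), (np.float64(134.0), 0.44)]
60 [(np.float64(-134.0), 0.47), (np.float64(-80.0), 0.47), (np.float64(-26.0), 0.48), (np.float64(27.0), 0.46), (np.float64(80.0), 0.46), (np.float64(134.0), 0.46)]
```

View pics/topC.png

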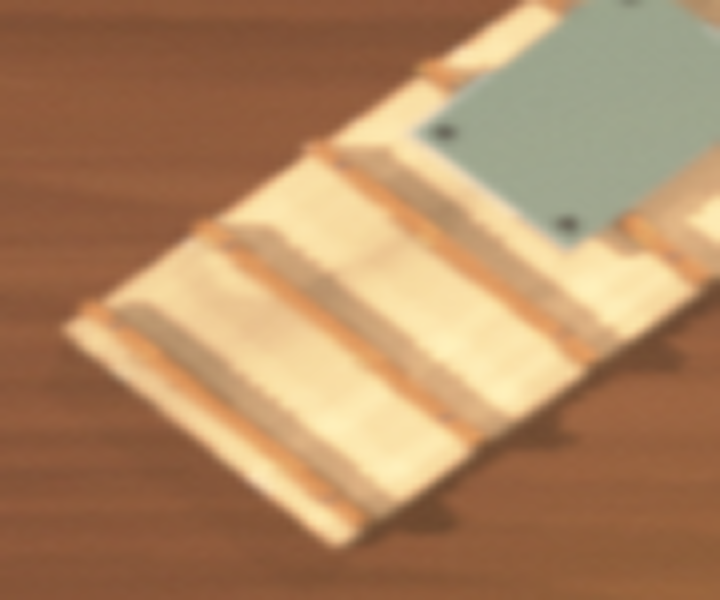

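View pics/sideA.png

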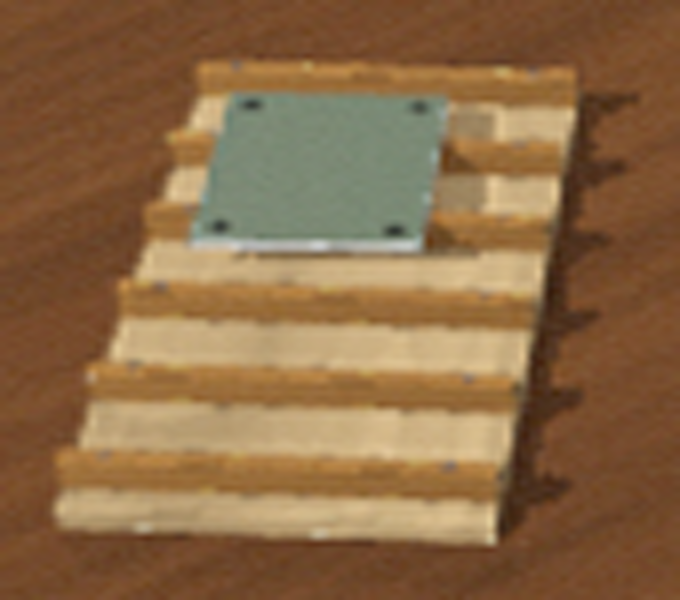

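```bash
cat >> h.py <<'E'
O=np.array([.628,.1275]); TH=np.radians(-47.6)
EX=np.array([np.cos(TH),np.sin(TH)]); EY=np.array([-EX[1],EX[0]])
BYAW=90-47.6
def b2w(x,y,z): # board mm -> world m
    return np.r_[O+(x*EX+y*EY)/1000,z/1000]
def tool_pose(Tp,Rt,gx,flip=0,pitch=0,dep=0):
    """trowel pose (m, Rotation) -> TCP pose with pads on axis at trowel x=gx mm. returns pos, rpy"""
    R=Rt*Ro.from_euler('y',pitch,degrees=True)*Ro.from_euler('x',180,degrees=True)*Ro.from_euler('z',180*flip,degrees=True)
    g=Tp+Rt.apply(np.array([gx,0,45.])/1000)
    tcp=g+R.apply([0,0,.019+dep])
    return tcp,R.as_euler('xyz',degrees=True)
def flip_pose(th,ex,ez,d,yo):
    """trowel pose for plate at angle th with lower edge (ex,ez) board mm, blade centre at d from edge"""
    t=np.radians(th)
    x=ex+d*np.cos(t); z=ez+d*np.sin(t)     # plate underside point
    # blade upper face there; normal (-sin,cos); underside 2.5 below
    x+=2.5*np.sin(t); z-=2.5*np.cos(t)
    return b2w(x,yo,z),Ro.from_euler('z',BYAW,degrees=True)*Ro.from_euler('x',-th,degrees=True)
# th, edge x, edge z, d
FL=[(0,0,34,55),(10,0,29,55),(20,-2,24,55),(28,-12,18,56),(36,-19,14,60),(48,-21,13,66),(60,-21,13,74),(72,-21,13,80),(80,-21,13,82),(90,-21,13,85)]
E
python3 - <<'E'
from h import *
print(robot.current_joint_pos())
Rb=Ro.from_euler('z',79.84,degrees=True)
for flip in (0,1):
  p,r=tool_pose(np.array([.4575,-.185,0]),Rb,-80,flip); print('neck',flip,p.round(3),kinematics.ik(p,r))
  for pitch in (0,20,-20,40,-40):
    print(flip,pitch)
    for f in [(0,0,16.5,54)]+FL:
      Tp,Rt=flip_pose(*f,-5); p,r=tool_pose(Tp,Rt,-130,flip,pitch)
      q=kinematics.ik(p,r); print(f[0],p.round(3),None if q is None else np.round(q,0))
E
```

```text
[63.93136167 23.59055116 -0.72911977 91.49029181  0.32240658 64.99070968
 -4.70969278]
neck 0 [ 0.443 -0.264  0.026] [ 40.41181927  29.59480404 -19.13097139 115.47277923  15.48189188
  37.3254396    1.04527247]
0 0
0 [ 0.565 -0.003  0.04 ] [ 13.  33. -24. 108.  18.  43. -68.]
0 [ 0.565 -0.004  0.057] [ 14.  31. -25. 107.  18.  45. -68.]
10 [ 0.562 -0.001  0.062] [ 10.  28. -26. 113.  33.  41. -86.]
20 [0.556 0.006 0.065] [   6.   27.  -28.  119.   52.   41. -108.]
28 [0.546 0.017 0.065] [   2.   28.  -32.  123.   66.   46. -127.]
36 [0.539 0.025 0.068] [   6.   34.  -46.  126.   78.   61. -142.]
48 [0.532 0.032 0.078] [  -0.   40.  -49.  128.   85.   78. -156.]
60 [0.525 0.04  0.089] [ -84.   50.   48.  134.   63.   28. -156.]
72 [0.516 0.05  0.096] [ -90.   61.   48.  133.   60.   34. -163.]
80 [0.508 0.059 0.098] [-102.   82.   59.  131.   32.   25. -142.]
90 [0.498 0.069 0.098] [ -99.   80.   47.  128.   46.   42. -163.]
0 20
0 [ 0.56  -0.008  0.041] [  4.  41. -22.  95.  25.  67. -77.]
0 [ 0.561 -0.009  0.059] [  5.  40. -23.  95.  25.  69. -77.]
10 [ 0.557 -0.005  0.063] [  5.  
[... 4938 characters left out ...]
 97.  57. 102.  41.]
60 [0.514 0.034 0.091] [-18.  55. -31.  98.  58. 105.  31.]
72 [0.504 0.045 0.098] [-28.  57. -20.  98.  55. 106.  23.]
80 [0.496 0.054 0.099] [-36.  59. -13.  98.  53. 105.  18.]
90 [0.486 0.064 0.098] [-46.  63.  -1.  97.  48. 104.  14.]
1 -40
0 [0.574 0.005 0.044] [ 67.  57. -72. 126.  81.  18.  75.]
0 [0.574 0.004 0.062] [ 68.  55. -73. 126.  74.  18.  81.]
10 [0.571 0.008 0.066] [ 64.  48. -69. 132. 116.  17.  40.]
20 [0.564 0.015 0.069] [ 60.  48. -70. 138. 136.  31.  23.]
28 [0.554 0.027 0.069] None
36 [0.546 0.035 0.072] None
48 [0.539 0.043 0.081] None
60 [0.532 0.051 0.091] None
72 [0.522 0.062 0.098] None
80 [0.514 0.07  0.099] None
90 [0.504 0.081 0.098] None
```

```bash
python3 - <<'E'
from h import *
c=cal('top')
for nm,u,v,z in [('yellow',312,247,0),('yel left',289,245,0),('yel top',308,224,0),('yel right',335,247,0),('yel bot',318,269,0),('tape',160,251,.0125),('darkbase',470,248,.072),('whitecan',484,163,.072),('darktop',500,249,.258),('whitetop',504,156,.258)]:
    print(nm,px2w(c,u,v,z).round(3))
def tb(p): d=np.array(p)-O; return np.round([d@EX*1000,d@EY*1000])
print('yel right in board',tb(px2w(c,335,247,0)[:2]),'top',tb(px2w(c,308,224,0)[:2]))
for yo in (-150,-170,-190,-210): print(yo,b2w(54,yo,0).round(3),b2w(54,yo-205,0).round(3),b2w(54,yo-130,0).round(3))
E
```

```text
yellow [0.37  0.052 0.   ]
yel left [0.377 0.116 0.   ]
yel top [0.435 0.062 0.   ]
yel right [ 0.369 -0.012  0.   ]
yel bot [0.309 0.037 0.   ]
tape [0.369 0.474 0.012]
darkbase [ 0.362 -0.366  0.072]
whitecan [ 0.587 -0.413  0.072]
darktop [ 0.369 -0.379  0.258]
whitetop [ 0.58  -0.397  0.258]
yel right in board [ -72. -285.] top [ -82. -187.]
-150 [ 0.554 -0.014  0.   ] [ 0.402 -0.152  0.   ] [ 0.458 -0.101  0.   ]
-170 [ 0.539 -0.027  0.   ] [ 0.387 -0.165  0.   ] [ 0.443 -0.115  0.   ]
-190 [ 0.524 -0.04   0.   ] [ 0.373 -0.179  0.   ] [ 0.428 -0.128  0.   ]
-210 [ 0.509 -0.054  0.   ] [ 0.358 -0.192  0.   ] [ 0.413 -0.142  0.   ]
```

```bash
python3 - <<'E'
from h import *
Rb=Ro.from_euler('z',79.84,degrees=True); T0=np.array([.4575,-.185,0])
p,r=tool_pose(T0,Rb,-80,0)
cp=robot.current_position()
robot.move_linear([cp[0],cp[1],.40],feed=.3); print(robot.current_t())
robot.reach([p[0],p[1],.36],r); print(robot.current_t(),robot.current_position())
robot.move_linear([p[0],p[1],.10],feed=.25)
snap('wrist','w1.png'); 
print(robot.current_t(),robot.current_joint_pos())
E
```

```text
0.8917
2.3083 [ 0.44275965 -0.26559408  0.35993391]
3.55 [ 41.14186018  22.78559469 -19.63037712 112.68604601  10.43154852
  46.0786715    5.49561951]
```

View pics/w1.png

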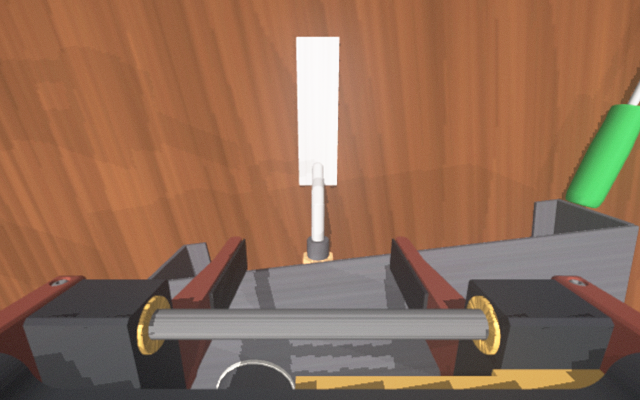

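The wrist view shows the blade and neck centred at column 318 and aligned with the tool. The ferrule starts at about row 238. I'll check that against its projection and then grip the neck.

```bash
python3 - <<'E'
from h import *
Rb=Ro.from_euler('z',79.84,degrees=True); T0=np.array([.4575,-.185,0])
c=cal('wrist')
for X in ([-95,0,45],[-60,17,2.5],[-60,-17,2.5],[60,17,2.5],[60,-17,2.5]): print(X,np.round(w2px(c,T0+Rb.apply(np.array(X)/1000)),1))
p,r=tool_pose(T0,Rb,-80,0)
print(robot.move_linear(p,feed=.12,force_limit=8), robot.current_position())
robot.grab(40); print(robot.current_finger_gap(),robot.current_t(),robot.current_ft_force())
E
```

```text
[-95, 0, 45] [317.2 240.5]
[-60, 17, 2.5] [298.6 186.4]
[-60, -17, 2.5] [335.9 186.4]
[60, 17, 2.5] [295.6  38.7]
[60, -17, 2.5] [338.4  38.7]
False [ 0.44387188 -0.26387974  0.02655334]
0.00885093959391401 5.5167 [-0.00343481  0.27349251  0.16307328]
```

```bash
python3 - <<'E'
from h import *
Rb=Ro.from_euler('z',79.84,degrees=True); T0=np.array([.4575,-.185,.003])
p,r=tool_pose(T0,Rb,-80,0); robot.move_linear(p,feed=.05)
T1=T0+Rb.apply([.14,0,0]); p,r=tool_pose(T1,Rb,-80,0); robot.move_linear(p,feed=.15)
print(robot.current_t())
Rt=Ro.from_euler('z',BYAW,degrees=True)
T2=b2w(54,-155,30); p,r=tool_pose(T2,Rt,-80,0); robot.move_linear(p,feed=.1,rotation=r)
T2=b2w(54,-155,4); p,r=tool_pose(T2,Rt,-80,0); robot.move_linear(p,feed=.1)
snap('side','s2.png'); print(robot.current_t(),robot.current_position(),robot.current_ft_force(),robot.current_finger_gap())
E
```

```text
6.85
8.1167 [ 0.49075641 -0.07117288  0.03001283] [ 0.33894428 -0.30133906 -1.67371243] 0.008486746312917227
```

View pics/s2.png

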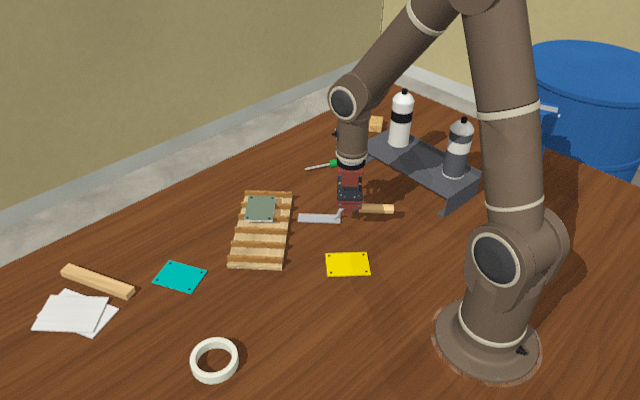

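The trowel is out and aligned with the channel, its blade near (320,218). I'll put it down, release it and turn above the handle.

```bash
python3 - <<'E'
from h import *
Rt=Ro.from_euler('z',BYAW,degrees=True)
T2=b2w(54,-155,-2); p,r=tool_pose(T2,Rt,-80,0); print(robot.move_linear(p,feed=.03,force_limit=5),robot.current_position(),robot.current_ft_force())
robot.let_go()
cp=robot.current_position(); robot.move_linear([cp[0],cp[1],.14],feed=.25)
T2=b2w(54,-155,0); p,r=tool_pose(T2,Rt,-135,1); 
print(kinematics.ik([p[0],p[1],.14],r))
robot.reach([p[0],p[1],.14],r)
print(robot.current_joint_pos().round(1) if hasattr(robot.current_joint_pos(),'round') else robot.current_joint_pos())
snap('wrist','w3.png'); snap('top','t3.png'); print(robot.current_t())
E
```

```text
True [ 0.49167752 -0.07160532  0.02552057] [ 0.77550624 -0.63794298  5.06453162]
[ 62.30781341  29.99929242 -70.18344588 115.54078331  33.5873269
  58.24218829 108.03380917]
[ 62.3  30.  -70.2 115.5  33.6  58.2 108. ]
12.6667
```

View pics/w3.png

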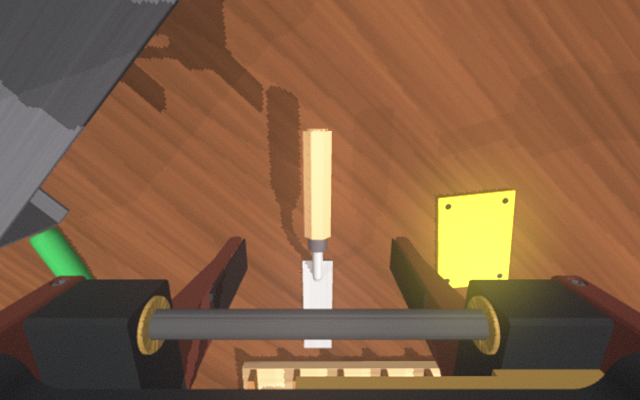

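View pics/t3.png

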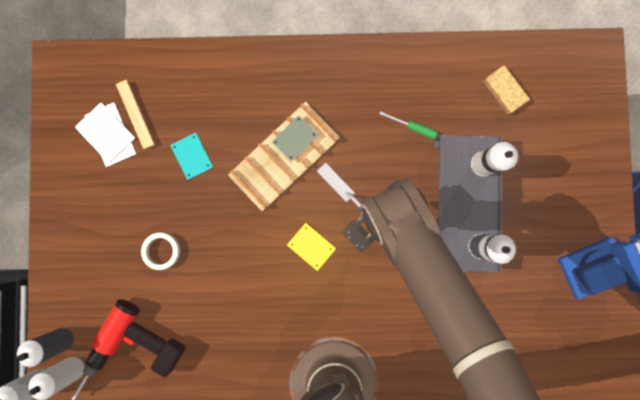

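The wrist view shows the handle centred at column 317, rows 130–240, and vertical. The top view shows the blade at about (336,182). Measuring the trowel pose from both.

```bash
cat > m2.py <<'E'
from meas import *
a=cv2.imread('pics/t3.png');c=cal('top');S=4
A=cv2.resize(a,None,fx=S,fy=S,interpolation=cv2.INTER_CUBIC)
hsv=cv2.cvtColor(A,cv2.COLOR_BGR2HSV).astype(int)
m=((hsv[...,1]<45)&(hsv[...,2]>165)).astype(np.uint8)*255
m=cv2.morphologyEx(m,cv2.MORPH_OPEN,np.ones((31,31)))
cn=(biggest(m,[q*S for q in (310,155,365,210)])+.5)/S-.5
r=rect(c,cn,.0025);print('blade',r)
d=np.array(r[0])/1000-O; print('board',d@EX*1000,d@EY*1000,'yaw',r[2])
# handle in wrist view
a=cv2.imread('pics/w3.png');c=cal('wrist')
hsv=cv2.cvtColor(a,cv2.COLOR_BGR2HSV).astype(int)
m=((hsv[...,0]>12)&(hsv[...,0]<24)&(hsv[...,2]>190)&(hsv[...,1]>60)).astype(np.uint8)*255
cn=biggest(m,(290,110,345,245)).astype(float); r=rect(c,cn,.057); print('handle',r)
d=np.array(r[0])/1000-O; print('board',d@EX*1000,d@EY*1000,'expected',54,-155-157.5)
E
python3 m2.py
```

```text
blade ((550.041015625, -18.981842041015625), (123.8472671508789, 35.78846740722656), 42.24555969238281)
board 55.602369262240394 -156.34228418740727 yaw 42.24555969238281
handle ((434.0007629394531, -122.98513793945312), (97.10009002685547, 24.12635612487793), 42.79806900024414)
board 54.15793911945285 -312.1624992515193 expected 54 -312.5
```

```bash
python3 - <<'E'
from h import *
Rt=Ro.from_euler('z',BYAW,degrees=True); GX=-135
T=b2w(54.4,-155.5,0); p,r=tool_pose(T,Rt,GX,1)
robot.move_linear([p[0],p[1],.08],feed=.2,rotation=r)
print(robot.move_linear(p,feed=.1,force_limit=8),robot.current_position(),p)
robot.grab(60); print(robot.current_finger_gap(),robot.current_t())
cp=np.array(robot.current_position()); f0=robot.current_ft_force()
p2=cp+[0,0,.020]; robot.move_linear(p2,feed=.08)
print(robot.current_ft_force(),robot.current_wrist_torque(),robot.current_t())
print(np.round(robot.current_joint_pos(),1))
for f in [(0,0,16.5,54)]+FL:
  Tp,R2=flip_pose(*f,-5); p,r=tool_pose(Tp,R2,GX,1); q=kinematics.ik(p,r); print(f[0],p.round(3),None if q is None else np.round(q,0))
snap('side','s4.png',(200,130,460,290),3)
E
```

```text
False [ 0.45057681 -0.10840335  0.02648557] [ 0.45016077 -0.10855681  0.026     ]
0.023556024396229804 14.8167
[ 0.03102342  0.59004498 -1.45739321] [ 0.03635677  0.0047033  -0.02618957] 15.2167
[ 54.5  36.8 -60.9 120.1  43.9  49.1  99.6]
0 [ 0.561 -0.007  0.04 ] [ 36.  44. -57. 107.  45.  55.  90.]
0 [ 0.562 -0.008  0.057] [ 37.  43. -58. 106.  44.  57.  92.]
10 [ 0.558 -0.004  0.062] [ 30.  37. -54. 113.  52.  52.  80.]
20 [0.553 0.002 0.065] [ 21.  32. -48. 119.  61.  50.  65.]
28 [0.542 0.014 0.065] [ 11.  31. -44. 123.  70.  52.  51.]
36 [0.535 0.021 0.068] [  2.  31. -40. 126.  77.  57.  38.]
48 [0.528 0.029 0.078] [-11.  34. -35. 129.  82.  68.  23.]
60 [0.522 0.036 0.089] [-17.  42. -37. 130.  86.  85.  12.]
72 [0.512 0.047 0.096] [-23.  52. -36. 129.  86. 100.   3.]
80 [0.504 0.055 0.098] [-46.  52. -13. 129.  79.  90.  -2.]
90 [0.495 0.066 0.098] [-48.  61. -13. 125.  77.  99.  -8.]
```

View pics/s4.png

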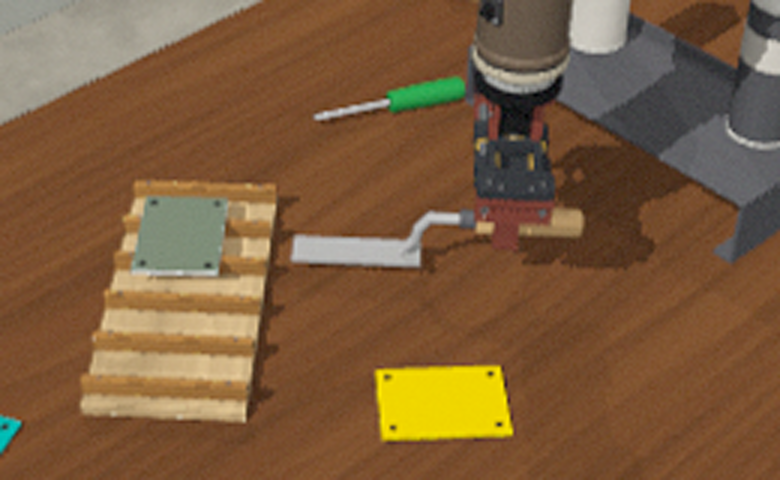

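```bash
python3 - <<'E'
from h import *
Rt=Ro.from_euler('z',BYAW,degrees=True); GX=-135
p,r=tool_pose(b2w(54.3,-80,18),Rt,GX,1); robot.move_linear(p,feed=.15,rotation=r)
f=robot.current_ft_force()
p,r=tool_pose(b2w(54.3,-5,18),Rt,GX,1); print(robot.move_linear(p,feed=.12,rotation=r,force_limit=4))
print(np.subtract(robot.current_ft_force(),f),robot.current_t())
c=cal('top'); snap('side','s5.png',(220,170,360,290),5); snap('top','t5.png',(215,80,375,220),4)
E
```

```text
False
[ 0.45875582 -0.19830418  1.6890116 ] 16.6917
```

View pics/s5.png

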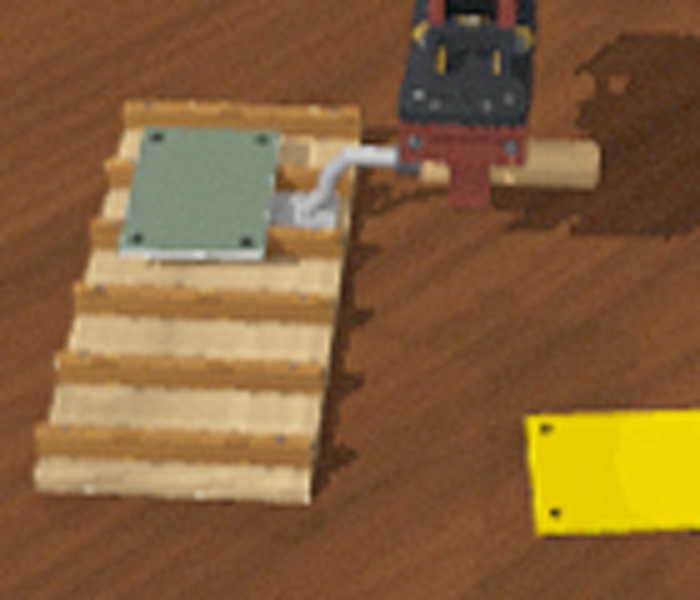

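View pics/t5.png

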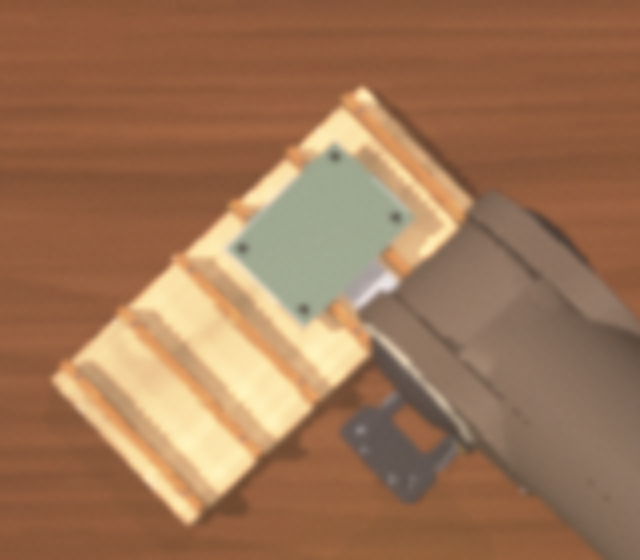

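The blade is under the plate and centred in the channel: its visible rear end shows at about (305,208) in the side crop. Now lifting.

```bash
python3 - <<'E'
from h import *
Rt=Ro.from_euler('z',BYAW,degrees=True); GX=-135
f=robot.current_ft_force()
p,r=tool_pose(b2w(54.3,-5,30),Rt,GX,1); robot.move_linear(p,feed=.04)
p,r=tool_pose(b2w(54.3,-5,55),Rt,GX,1); robot.move_linear(p,feed=.07)
robot.sleep(.2)
print(np.subtract(robot.current_ft_force(),f),robot.current_wrist_torque(),robot.current_t(), robot.current_finger_gap())
snap('side','s6.png',(220,150,360,270),5); snap('top','t6.png')
E
sed -e "s/t3.png/t6.png/" m2.py >/dev/null
python3 - <<'E'
import sys; sys.path.insert(0,'.')
import os; os.chdir('.')
from meas import *
c=cal('top'); a=cv2.imread('pics/t6.png'); S=4
A=cv2.resize(a,None,fx=S,fy=S,interpolation=cv2.INTER_CUBIC)
h=cv2.cvtColor(A,cv2.COLOR_BGR2HSV).astype(int)
m=((h[...,0]>25)&(h[...,0]<90)&(h[...,1]>15)&(h[...,1]<90)&(h[...,2]>90)).astype(np.uint8)*255
m=cv2.morphologyEx(m,cv2.MORPH_OPEN,np.ones((3,3)))
cn=(biggest(m,[q*S for q in (255,85,345,175)])+.5)/S-.5
r=rect(c,cn,.0615); print(r); d=np.array(r[0])/1000-O; print(d@EX*1000,d@EY*1000)
E
```

```text
[ 0.38187835 -0.59031402 -0.50594418] [-0.07527624  0.17446886  0.00039876] 17.95 0.023376066084581846
((672.5357055664062, 93.55726623535156), (105.51446533203125, 78.98121643066406), 133.70196533203125)
55.09572562010064 9.999963205433518
```

View pics/s6.png

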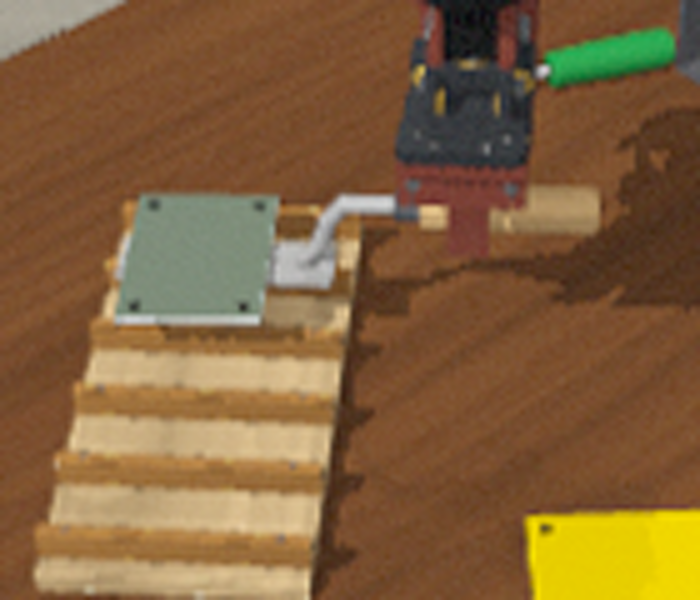

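The plate rides level and centred on the blade at board (55,10), clear of the slats. Next I'll roll it so that its low edge goes into the neighbouring channel and stops against that slat.

```bash
python3 - <<'E'
from h import *
GX=-135
for i,f in enumerate([(10,0,29,54.5),(20,-2,24,54.5),(28,-12,18,56),(36,-19,14,60),(48,-21,13,66)]):
    Tp,R2=flip_pose(*f,-5); p,r=tool_pose(Tp,R2,GX,1)
    t=robot.current_t(); q0=np.array(robot.current_joint_pos())
    robot.move_linear(p,feed=.05 if i==0 else .03,rotation=r)
    dt=robot.current_t()-t; print(f[0],round(dt,2),np.round((np.array(robot.current_joint_pos())-q0)/dt,0))
    if f[0] in (20,48): snap('side',f's7_{f[0]}.png',(200,150,360,270),4)
print(robot.current_t())
E
```

```text
10 0.55 [-13.  -7.  10.  13.  18. -12. -24.]
20 0.45 [-19.  -9.  10.  13.  23.  -3. -34.]
28 0.64 [-13.  -2.   5.   7.  14.   5. -23.]
36 0.52 [-15.   2.   4.   6.  13.  12. -24.]
48 0.61 [-18.   6.   5.   5.  10.  20. -23.]
20.925
```

View pics/s7_48.png

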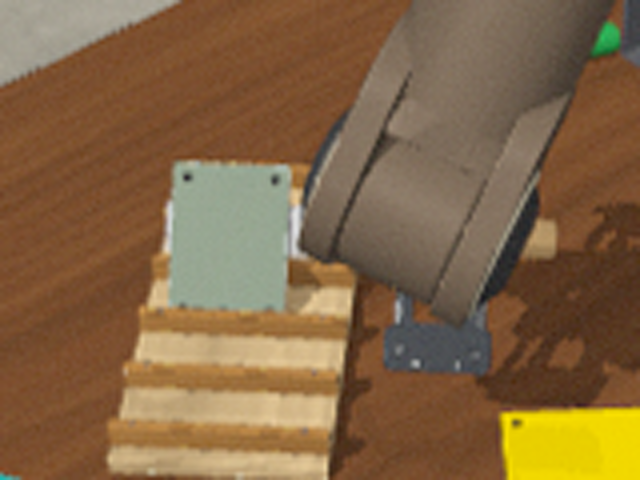

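View pics/s7_20.png

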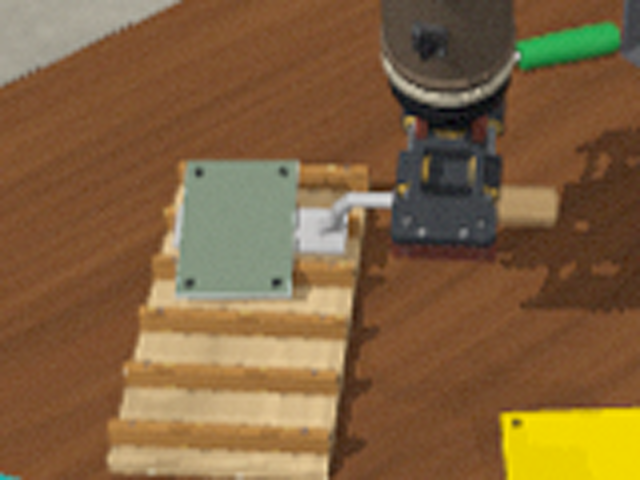

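At 48° the low edge sits in the channel behind slat x=-27 (about (230,305)) and the plate leans on the blade. Now I'll carry on past vertical.

```bash
python3 - <<'E'
from h import *
GX=-135
def go(f,feed):
    Tp,R2=flip_pose(*f,-5); p,r=tool_pose(Tp,R2,GX,1)
    t=robot.current_t(); q0=np.array(robot.current_joint_pos())
    robot.move_linear(p,feed=feed,rotation=r)
    dt=robot.current_t()-t; print(f[0],round(dt,2),np.round((np.array(robot.current_joint_pos())-q0)/dt,0),np.round(robot.current_joint_pos(),0))
go((60,-21,13,74),.035); go((72,-21,13,80),.04)
snap('side','s8a.png',(180,150,340,270),4)
for f in [(74,-68,13,80),(76,-66,13,80),(72,-65,13,80)]:
    try: go(f,.12); break
    except robot.Unreachable as e: print('unreach',f)
snap('side','s8b.png',(180,150,340,270),4)
robot.sleep(.5)
snap('side','s8c.png',(180,150,340,270),4)
print(robot.current_t())
E
```

```text
60 0.57 [-18.  10.   6.   2.   3.  23. -19.] [-16.  43. -38. 130.  86.  85.  12.]
72 0.55 [-17.  14.   8.  -1.  -1.  22. -17.] [-26.  50. -33. 129.  85.  97.   3.]
74 0.57 [-11.   4.  -2.  -2. -10.   7.  -7.] [-32.  53. -34. 128.  79. 101.  -1.]
23.2667
```

View pics/s8a.png

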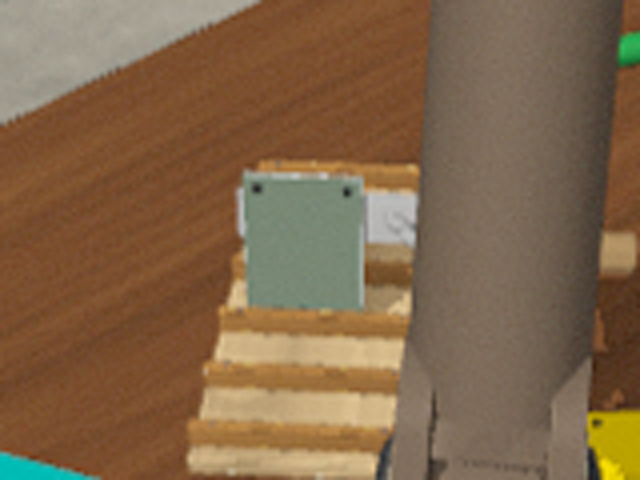

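View pics/s8c.png

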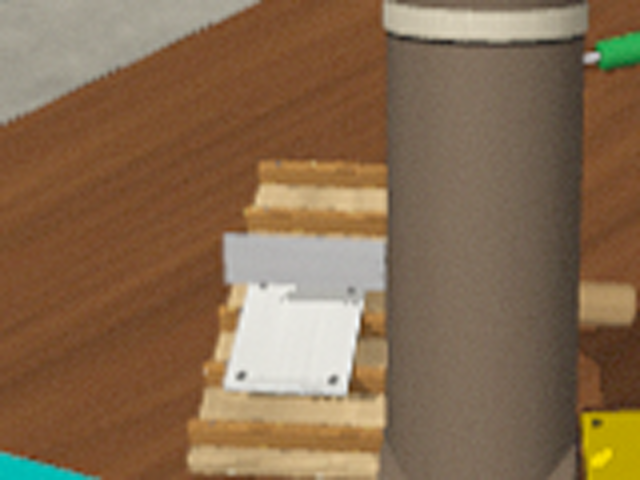

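The plate toppled and lies bare (white) side up over slats -27 and -81. I'll withdraw up and away, then look.

```bash
python3 - <<'E'
from h import *
GX=-135
def go(f,feed,yo=-5):
    Tp,R2=flip_pose(*f,yo); p,r=tool_pose(Tp,R2,GX,1)
    robot.move_linear(p,feed=feed,rotation=r); print(f[0],round(robot.current_t(),2),np.round(robot.current_joint_pos(),0))
go((72,-35,50,80),.12)
go((48,-5,75,66),.1)
go((20,10,95,55),.07)
go((0,10,110,55),.07,-20)
robot.sleep(.1)
snap('side','s9.png',(180,130,340,270),4); snap('top','t9.png',(215,80,375,220),4)
E
```

```text
72 23.85 [-26.  46. -35. 130.  81.  98.   6.]
48 24.55 [ -2.  28. -43. 127.  78.  70.  34.]
20 25.36 [ 24.  26. -49. 115.  51.  52.  77.]
0 25.93 [ 38.  34. -56. 104.  32.  60. 102.]
```

View pics/s9.png

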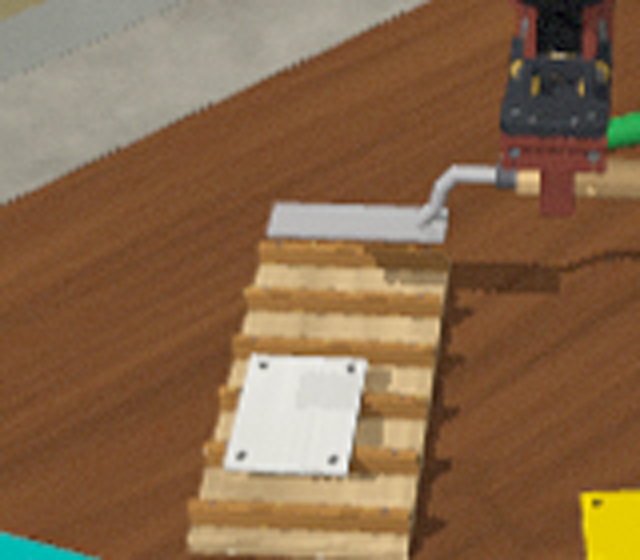

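View pics/t9.png

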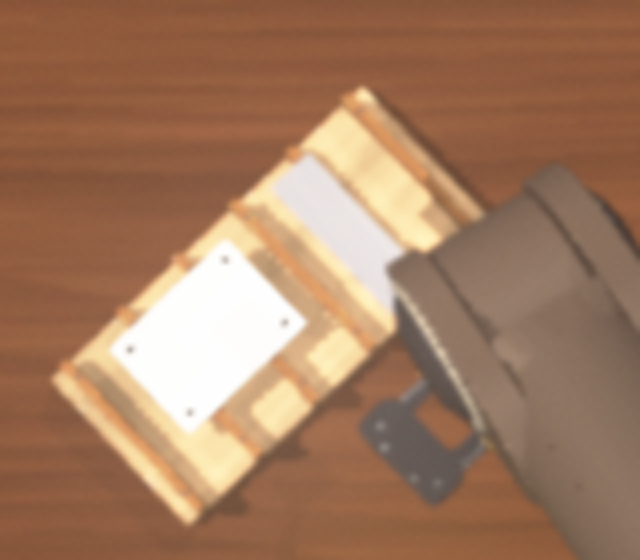

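The plate is flat, bare side up, supported on the two slats at x=-27 and x=-81. Next I'll lay the trowel back where it stood before.

```bash
python3 - <<'E'
from h import *
Rt=Ro.from_euler('z',BYAW,degrees=True); GX=-135
def go(x,y,z,feed,fl=None):
    p,r=tool_pose(b2w(x,y,z),Rt,GX,1); return robot.move_linear(p,feed=feed,rotation=r,force_limit=fl)
go(60,-165,90,.2); go(58,-170,8,.15)
print(go(58,-170,-3,.02,4),robot.current_position(),robot.current_ft_force())
snap('side','s10.png',(220,150,360,270),5)
robot.let_go(); cp=robot.current_position(); robot.move_linear([cp[0],cp[1],.20],feed=.2)
robot.sleep(.3)
snap('side','s11.png'); snap('top','t11.png'); print(robot.current_t(),robot.current_finger_gap())
E
```

```text
True [ 0.44190362 -0.12150194  0.02488896] [ 0.21288481 -1.02718533  4.74356909]
30.75 0.08786445054781176
```

View pics/s11.png

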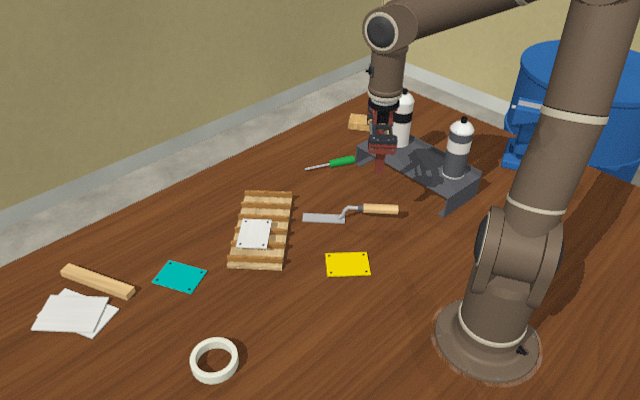

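View pics/t11.png

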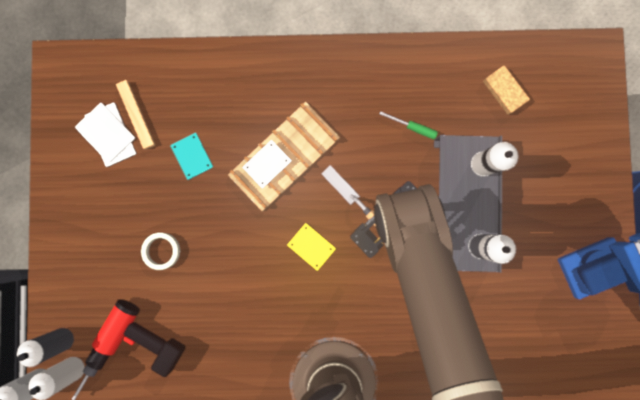

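```bash
python3 - <<'E'
from meas import *
c=cal('top'); a=cv2.imread('pics/t11.png'); S=4
A=cv2.resize(a,None,fx=S,fy=S,interpolation=cv2.INTER_CUBIC)
h=cv2.cvtColor(A,cv2.COLOR_BGR2HSV).astype(int)
m=((h[...,1]<35)&(h[...,2]>200)).astype(np.uint8)*255
cn=(biggest(m,[q*S for q in (235,130,300,200)])+.5)/S-.5
r=rect(c,cn,.034); d=np.array(r[0])/1000-O; print('plate',r[1:],d@EX*1000,d@EY*1000)
a0=cv2.imread('pics/top0.png')
for n,(x0,y0,x1,y1) in dict(screw=(375,105,438,140),tape=(135,228,185,275),cans_top=(485,135,525,180),dark=(478,230,520,268),yellow=(283,220,340,272)).items():
    print(n,cv2.absdiff(a0,a)[y0:y1,x0:x1].mean().round(2))
s0=cv2.imread('pics/side0.png');s=cv2.imread('pics/s11.png')
print('dark can side',cv2.absdiff(s0,s)[115:180,440:480].mean().round(2))
ticket.job_done()
E
```

```text
plate ((112.57089233398438, 82.57810974121094), 132.3858528137207) -49.89377803462566 11.947166263254191
screw 0.73
tape 0.6
cans_top 0.64
dark 4.66
yellow 1.21
dark can side 5.93
the job is handed in; nothing more can be done
```

The cover plate now lies flat on the slats of the same spray board, bare side up, and I handed the job in at about 31 s of the 72 s allowed.

- **Trowel out:** I drew the trowel out from under the shelf by its neck, set it on the bench and took it again by the wooden handle.
- **Flip:** I slid the blade along the channel under the plate and lifted the plate clear. I then rolled the blade so the plate's low edge caught in the neighbouring channel, and pushed the plate over past vertical. The roll was done in steps over about 4 s rather than one quick snap. As far as the pictures show, only the blade and the board touched the plate.
- **Trowel back:** I laid it on the bench in front of the board with the blade flat, then raised the open gripper away from it.

**Final checks**
- **Plate:** it is at board x about -50, y about +12 mm, spanning slats x = -27 and x = -81. Its outline measured 112.6 x 82.6 mm at slat height (true size 110 x 80), square to the slats.
- **Bystanders:** the screwdriver, tape and white can matched their starting pictures. The dark can's image differed slightly (4.7 in the top view and 5.9 in the side view, against about 0.7 for the others). I put this down to the arm's shadow, because the can looks unmoved in both views, but I did not check it further.

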